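Clear the colour-lab bench into the sample store and the pen tray

TASK

Clear up after a colour match: lay both marker pens flat on the floor of the black pen tray, and stand the two colour samples upright, one in each cell of the grey sliding sample tray. Once both samples are in, push the sample tray fully home under the low white shelf, with the samples still standing, and leave the beaker, the card box and the paint jar where they are.

Things in the scene. Friction and masses are not known exactly. Their poses are not given: they have to be found in the camera images.
- green_sample: Cast dark green colour sample, a solid upright cylinder 44 mm in diameter and 60 mm high, 0.11 kg; origin at the centre of its underside, z up its axis. Starts standing on the bench.
- ivory_sample: Cast ivory colour sample, a solid upright cylinder 44 mm in diameter and 60 mm high, 0.11 kg; origin at the centre of its underside, z up its axis. Starts standing on the bench.
- red_marker: Red marker pen lying on the bench: 120 mm long (along its x axis), about 20 mm square in section (does not roll), white body 18 mm square, red cap at its +x end, 35 g; origin at the middle of its underside (the pen's middle is 10 mm above it).
- blue_marker: Blue marker pen lying on the bench: 120 mm long (along its x axis), about 20 mm square in section (does not roll), white body 18 mm square, blue cap at its +x end, 35 g; origin at the middle of its underside (the pen's middle is 10 mm above it).
- red_marker_center (a point): The middle of the red marker pen.
- blue_marker_center (a point): The middle of the blue marker pen.
- pen_tray: Black open pen tray fixed to the bench, 190 mm (x) by 160 mm (y), walls 5 mm thick and 30 mm high, inner floor 5 mm above the bench; origin at the centre of its underside, on the bench. It may stand on the left or on the right.
- sample_tray (a joint): Slide of the grey sample tray, in m: 0 = fully home under the shelf (against its stop), 0.15 = pulled out as far as it goes towards the robot. It starts pulled out. Moves along the x axis of point tray_middle: pushing towards +x of that point lowers the value. Friction about 1.5 N; it stays where it is left.
- tray_middle (a point): Point on the sample tray's floor midway between its two cells, 12 mm above the bench, level with the cell floors; moves with the tray. x points into the store (the way to push), y to the left, z up.
- cell_left (a point): Centre of the floor of the tray's left cell. Each cell is 76 mm (x) by 78 mm (y) inside; the walls round the cells and between them are 4 mm thick and rise 18 mm above the cell floor. Axes as tray_middle.
- cell_right (a point): Centre of the floor of the tray's right cell; same sizes and axes.
- tray_handle (a point): Centre of the top of the tray's upright blue handle block, 100 mm in front of the cells' centre line: 16 mm thick (along the tray's x), 44 mm wide (along its y), rising 53 mm from the tray's floor, and free on all four sides. Axes as tray_middle.
- shelf_edge (a point): Middle of the lower front edge of the low white fixed shelf, its underside 92 mm above the bench; the shelf is 8 mm thick, reaches 90 mm back from here and 98 mm to either side. Axes as tray_middle. With the tray home the cells are all under the shelf and the handle is 60 mm in front of this edge.
- beaker: Glass beaker of dark paint, 70 mm in diameter, 92 mm high; origin at the centre of its underside. Leave alone.
- card_box: White card box with a green top, 75 x 95 x 59 mm high; origin at the centre of its underside. Leave alone.
- paint_jar: Olive paint jar with a black cap, 56 mm in diameter, 75 mm high; origin at the centre of its underside. Leave alone.

How it is judged:
By the outcome, as a careful person would: the job done as asked, in the order asked, and still so for the second after the job is handed in, with the robot touching nothing.
It also fails if it takes over 72 s, if anything falls off the work surface, if the arm or the gripper's body presses on something with over 40 N, if the wrist force passes 120 N, or if a joint passes its speed limit or range.

ROBOT

A 6-joint arm with a two-finger parallel gripper is mounted at the origin on the work surface. World frame = base frame: x ahead of the robot, y to its left, z up, the work surface at z = 0. Lengths are in m, angles in rad, forces in N, time in s.
With the tool pointing down it reaches from about 0.25 to 0.725 m from the base axis. Payload 4 kg.
Tool frame: the origin (TCP) lies midway between the tips of the shut fingers; the grasp point (between the pads) lies r.grasp_offset behind it (r.grasp_offset is the distance from the TCP to the grasp point, in m); z points along the fingers, y is the line along which they close (so a half turn about z gives the same grasp; the last joint's range is limited). The gripper opens to 85 mm and grips with 20 to 120 N. Pads are 22 mm wide; open, the fingers measure 114 mm over their backs; the gripper's body (76 mm by 85 mm) begins 54 mm behind the grasp point. The pads swing forward as they close: fully open they stand 13 mm farther back than shut.
Start: joints at [1.235, 0.241, 0.005, 1.335, 0, 1.571], TCP at [0.165, 0.472, 0.231] pointing down, gripper open.
Joint ranges: [-2.72, 2.72], [-1.05, 1.87], [-1.09, 1.28], [-1.99, 2.15], [-1.42, 1.44], [-3.14, 3.14]. Speed limits (rad/s): [2.79, 2.79, 3.14, 3.14, 3.14, 3.14].

INTERFACE

Orientations are given as [roll, pitch, yaw] about the fixed x, y, z axes, in that order (R = Rz(yaw) Ry(pitch) Rx(roll)).
In Python, from cell import r, jaws, status, eyes, finish_job gives the robot as it stands. The module is installed in compiled form; this text tells all that it offers. Calls block until the motion is done:
- r.move_ptp(position, orientation): joint-space move of the TCP to a pose.
- r.move_linear(position, rot=None, max_speed=0.15, until_force=None): straight line of the TCP; rot=None keeps the orientation; max_speed is the mean speed in m/s. With until_force (N) it stops when the force on the tool has changed by that much, and returns True; else False.
- r.movej(angles): joint-space move.
- jaws.let_go() and jaws.clamp(grasp_force=None): open the fingers fully, or close them until they stop; grasp_force is the grip in N (None keeps the last).
- r.sleep(seconds).
- r.inverse_kinematics(position, orientation): joint angles nearest the present ones, or None.
- status.get_obs(): the state.
- eyes.snapshot(name): name is "scene" or "top" or "wrist"; returns the picture (480x640x3 uint8, red, green, blue); there is no depth.
- eyes.camera_info(name): a dict with "fx", "fy", "cx", "cy" (pixels), "extrinsics" (4x4, takes a point from world to camera coordinates); the wrist camera has in their place "mount" (4x4, takes a point from camera to tool coordinates, whose origin is the TCP and whose axes are the flange's). Camera axes: x right, y up, looking along -z (the intrinsics and any distortion apply to the point x, -y, -z); pixel columns grow to the right and rows downward; lengths in m; the calibration is good to about 2 mm. A picture is of the moment at which its call begins: read the wrist's pose just before it. camera_info takes no time and is no camera call.
A pose or a line that the arm cannot do raises r.MotionError and nothing moves.
- finish_job(): hands the job in; it is judged then, once.
Trained networks look in the newest picture that a camera, given by its name, has taken for a name from the list of things; names that differ only in an ending like _2 or _b are one class to them, and where a whole thing is asked for, a point or a joint stands for the part that bears it (a point fixed in the world has none). Each returns a list of dicts, best first, with "confidence" (0 to 1); they miss things now and then, are a little off and sometimes report something else, mostly with a low value. They report only what shows in the picture. A call takes as long as a camera call.
- eyes.boxes_of(camera, label): "centre" ([x, y, z] in m, in world coordinates, good to about 4 mm: the middle of the surface that is visible of it).
- eyes.masks_of(camera, label): "mask" (480x640 bool, what is visible of it).
The state is a dict: "time": time; "qpos": joint angles; "qd": joint speeds; "effort": joint torques, N m; "tool_pos": TCP position; "tcp_rot": TCP orientation; "contact_force": force on the tool from outside, world axes, zero at the start; "torque": the same for the moment, N m; "finger_gap": finger opening in m; "grip_force": force on a finger pad.
Only numpy, scipy, OpenCV 4.12 (cv2) and the standard library are available. Lean on these libraries where they do the work, as an engineer would, in place of code of your own. Each camera call takes 0.05 s, during which the arm holds its last target. There are 200 camera calls.

## Working session

There is one attempt and no reset: what is moved stays moved. The work goes in short steps, each a Python script; the robot and the scene stay as the last script left them, time stands still between calls to the robot, and variables do not carry over. Pictures are saved under pics/ and viewed, at most 10 in all, crops included, and the job is handed in when it is done.

```bash
mkdir -p pics; python3 - <<'E'
from cell import r,jaws,status,eyes
import cv2,numpy as np
for c in("scene","top"):
    im=eyes.snapshot(c); cv2.imwrite(f"pics/{c}0.png",im[:,:,::-1])
    i=eyes.camera_info(c); print(c,{k:np.round(v,3).tolist() if not isinstance(v,str) else v for k,v in i.items()})
    for n in "green_sample ivory_sample red_marker blue_marker pen_tray sample_tray tray_handle beaker card_box paint_jar".split():
        print(n,[(np.round(d["centre"],3).tolist(),round(d["confidence"],2)) for d in eyes.boxes_of(c,n)][:3])
o=status.get_obs();print(o["time"],o["tool_pos"],o["tcp_rot"],r.grasp_offset,o["finger_gap"])
E
```

```text
scene {'fx': 542.951, 'fy': 542.951, 'cx': 317.863, 'cy': 233.307, 'extrinsics': [[0.017, 1.0, 0.005, -0.027], [-0.771, 0.01, 0.636, 0.389], [0.636, -0.015, 0.771, -1.358], [0.0, 0.0, 0.0, 1.0]]}
green_sample [([0.616, -0.047, 0.051], 0.96)]
ivory_sample [([0.459, 0.05, 0.051], 0.62)]
red_marker [([0.608, 0.07, 0.016], 0.86)]
blue_marker [([0.457, -0.076, 0.021], 0.92), ([0.796, 0.107, 0.059], 0.64)]
pen_tray [([0.531, 0.271, 0.005], 0.65)]
sample_tray [([0.476, -0.262, 0.013], 0.97)]
tray_handle []
beaker [([0.767, -0.122, 0.05], 0.65)]
card_box [([0.796, 0.105, 0.06], 0.69)]
paint_jar []
top {'fx': 471.796, 'fy': 471.796, 'cx': 321.808, 'cy': 246.19, 'extrinsics': [[-0.118, -0.993, -0.005, 0.062], [0.969, -0.116, 0.218, -0.598], [-0.217, 0.021, 0.976, -0.708], [0.0, 0.0, 0.0, 1.0]]}
green_sample [([0.604, -0.045, 0.066], 0.97)]
ivory_sample [([0.443, 0.047, 0.063], 0.72)]
red_marker [([0.596, 0.068, 0.018], 0.84), ([0.479, -0.262, 0.012], 0.19)]
blue_marker [([0.445, -0.074, 0.017], 0.7)]
pen_tray [([0.529, 0.272, 0.004], 0.61), ([0.597, 0.07, 0.02], 0.38)]
sample_tray [([0.476, -0.259, 0.012], 0.83), ([0.527, 0.274, 0.008], 0.48)]
tray_handle [([0.476, -0.257, 0.008], 0.57)]
beaker [([0.763, -0.121, 0.055], 0.85), ([0.479, -0.261, 0.016], 0.26)]
card_box [([0.768, 0.107, 0.066], 0.66)]
paint_jar [([0.767, 0.0, 0.07], 0.62)]
1.1 [0.16474925 0.47206976 0.23129783] [-3.14156446e+00 -1.54694483e-05  2.80578449e+00] 0.0187 0.08525585917507639
```

View pics/scene0.png

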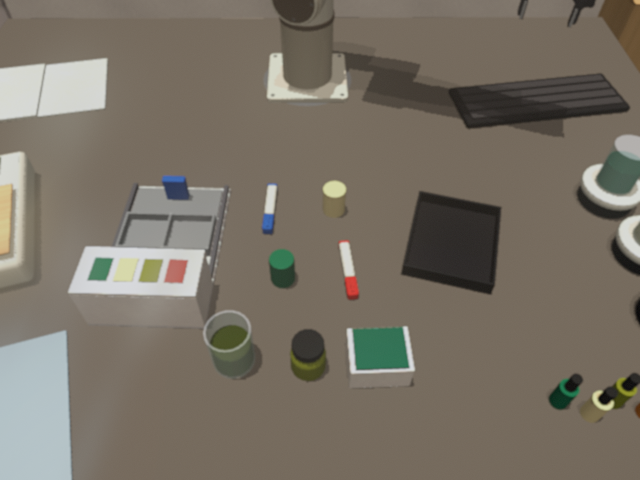

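View pics/top0.png

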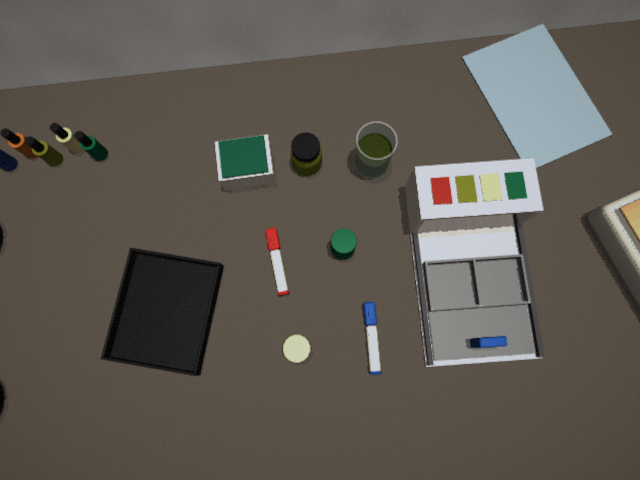

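The scene picture shows the grey tray pulled out at left (blue handle at 176,188) with the white shelf at (145,285). The pens are at (270,207) and (348,270), the samples at (334,198) and (282,268), and the black pen tray at (453,240). The top picture agrees: handle (489,342), cells (450,287) and (499,282), pen tray (163,311). Next I'll fit poses by silhouette and take an enlarged crop of the sample tray.

```bash
cat > h.py <<'E'
from cell import r,jaws,status,eyes
import cv2,numpy as np
from scipy.optimize import minimize
def proj(c,P):
    i=eyes.camera_info(c);E=np.array(i["extrinsics"]);q=np.asarray(P)@E[:3,:3].T+E[:3,3]
    return np.c_[i["cx"]+i["fx"]*q[:,0]/-q[:,2], i["cy"]-i["fy"]*q[:,1]/-q[:,2]]
def unproj(c,uv,z):
    i=eyes.camera_info(c);E=np.array(i["extrinsics"]);uv=np.atleast_2d(uv).astype(float)
    d=np.c_[(uv[:,0]-i["cx"])/i["fx"],-(uv[:,1]-i["cy"])/i["fy"],-np.ones(len(uv))]@E[:3,:3]
    o=-E[:3,:3].T@E[:3,3]; return o+d*((z-o[2])/d[:,2])[:,None]
def box(lx,ly,z0,z1): return np.array([[a*lx/2,b*ly/2,z] for a in(-1,1) for b in(-1,1) for z in(z0,z1)])
def cyl(d,z0,z1):
    t=np.linspace(0,2*np.pi,40); return np.array([[d/2*np.cos(a),d/2*np.sin(a),z] for a in t for z in(z0,z1)])
def place(M,p):
    c,s=np.cos(p[2]),np.sin(p[2]); return M@np.array([[c,s,0],[-s,c,0],[0,0,1]])+[p[0],p[1],0]
def fit(masks,M,p0,yaw=True):
    def rend(c,p):
        im=np.zeros((480,640),np.uint8); h=cv2.convexHull((place(M,p)[:,:]*1).astype(np.float32)[:,:2]) if 0 else cv2.convexHull(proj(c,place(M,p)).astype(np.float32))
        cv2.fillConvexPoly(im,np.round(h*16).astype(np.int32),255,cv2.LINE_AA,4); return im/255.
    def cost(p):
        p=np.r_[p,p0[2:]][:3]
        return sum(abs(rend(c,p)-m).sum()/m.sum() for c,m in masks.items())
    n=3 if yaw else 2; best=None
    for y in (np.arange(0,np.pi,np.pi/6) if yaw else [0]):
        x0=np.r_[p0[:2],y][:n]; S=np.vstack([x0]+[x0+e for e in np.diag([.01,.01,.2][:n])])
        q=minimize(cost,x0,method="Nelder-Mead",options=dict(initial_simplex=S,xatol=1e-4,fatol=1e-4))
        if best is None or q.fun<best.fun: best=q
    return best.x,best.fun
E
python3 - <<'E'
from h import *
L={"green_sample":(cyl(.044,0,.06),(.61,-.046,0),0),"ivory_sample":(cyl(.044,0,.06),(.45,.048,0),0),
"red_marker":(box(.12,.019,0,.02),(.6,.07,0),1),"blue_marker":(box(.12,.019,0,.02),(.45,-.075,0),1),
"pen_tray":(box(.19,.16,0,.03),(.53,.272,0),1)}
M={}
ims={}
for c in("scene","top"):
    ims[c]=eyes.snapshot(c)
    for n in L:
        d=eyes.masks_of(c,n)
        if d:M.setdefault(n,{})[c]=d[0]["mask"].astype(float)
for n,(m,p0,y) in L.items():
    print(n,{c:int(k.sum()) for c,k in M[n].items()})
    for v in [M[n]]+[{c:k} for c,k in M[n].items()]:
        x,f=fit(v,m,p0,y); print("  ",list(v),np.round(x,4),round(f,3))
im=ims["top"][:,:,::-1]
cv2.imwrite("pics/crop1.png",cv2.resize(im[150:370,400:560],None,fx=2.7,fy=2.7,interpolation=cv2.INTER_CUBIC))
im=ims["scene"][:,:,::-1]
cv2.imwrite("pics/crop2.png",cv2.resize(im[165:335,65:245],None,fx=3.5,fy=3.5,interpolation=cv2.INTER_CUBIC))
E
```

```text
green_sample {'scene': 914, 'top': 720}
   ['scene', 'top'] [ 0.6086 -0.0458] 0.197
   ['scene'] [ 0.6077 -0.0472] 0.091
   ['top'] [ 0.6082 -0.0448] 0.073
ivory_sample {'scene': 2724, 'top': 630}
   ['scene', 'top'] [0.4431 0.0505] 1.422
   ['scene'] [-0.5313  0.6947] 1.0
   ['top'] [0.4431 0.0508] 0.112
red_marker {'scene': 650, 'top': 767}
   ['scene', 'top'] [0.595  0.0707 3.2414] 0.505
   ['scene'] [0.5934 0.0691 0.0738] 0.274Traceback (most recent call last):
  File "<stdin>", line 15, in <module>
  File "h.py", line 26, in fit
    q=minimize(cost,x0,method="Nelder-Mead",options=dict(initial_simplex=S,xatol=1e-4,fatol=1e-4))
    res = _minimize_neldermead(fun, x0, args, callback, bounds=bounds,
                               **options)
    fxcc = func(xcc)
    fx = function(np.copy(x), *(wrapper_args + args))
  File "h.py", line 22, in cost
    return sum(abs(rend(c,p)-m).sum()/m.sum() for c,m in masks.items())
  File "h.py", line 22, in <genexpr>
    return sum(abs(rend(c,p)-m).sum()/m.sum() for c,m in masks.items())
                   ~~~~^^^^^
  File "h.py", line 18, in rend
    im=np.zeros((480,640),np.uint8); h=cv2.convexHull((place(M,p)[:,:]*1).astype(np.float32)[:,:2]) if 0 else cv2.convexHull(proj(c,place(M,p)).astype(np.float32))
                                                                                                                             ~~~~^^^^^^^^^^^^^^
  File "h.py", line 5, in proj
    i=eyes.camera_info(c);E=np.array(i["extrinsics"]);q=np.asarray(P)@E[:3,:3].T+E[:3,3]
ValueError: time passes only in moves, steps and waits
```

```bash
sed -i 's/i=eyes.camera_info(c);/i=CI(c);/; s/ if 0 else.*$/XX/' h.py
python3 - <<'E'
s=open('h.py').read()
import re
s=re.sub(r"h=cv2.convexHull\(.*XX","h=cv2.convexHull(proj(c,place(M,p)).astype(np.float32))",s)
s=s.replace("def proj","from functools import cache\n@cache\ndef CI(c): return eyes.camera_info(c)\ndef proj",1)
open('h.py','w').write(s)
E
python3 - <<'E'
from h import *
L={"green_sample":(cyl(.044,0,.06),(.61,-.046,0),0),"ivory_sample":(cyl(.044,0,.06),(.45,.048,0),0),
"red_marker":(box(.12,.019,0,.02),(.6,.07,0),1),"blue_marker":(box(.12,.019,0,.02),(.45,-.075,0),1),
"pen_tray":(box(.19,.16,0,.03),(.53,.272,0),1)}
M={}
ims={}
for c in("scene","top"):
    ims[c]=eyes.snapshot(c)
    for n in L:
        p=L[n][1]; t=proj(c,[[p[0],p[1],.02]])[0]
        d=[k["mask"] for k in eyes.masks_of(c,n)]
        d=[m for m in d if np.linalg.norm(np.argwhere(m).mean(0)[::-1]-t)<25]
        if d:M.setdefault(n,{})[c]=d[0].astype(float)
ks=ims["top"][:,:,::-1]
cv2.imwrite("pics/crop1.png",cv2.resize(ks[150:370,400:560],None,fx=2.7,fy=2.7,interpolation=cv2.INTER_CUBIC))
ks=ims["scene"][:,:,::-1]
cv2.imwrite("pics/crop2.png",cv2.resize(ks[165:335,65:245],None,fx=3.5,fy=3.5,interpolation=cv2.INTER_CUBIC))
for n,(m,p0,y) in L.items():
    if n not in M: print(n,"none"); continue
    print(n,{c:int(k.sum()) for c,k in M[n].items()})
    for v in [M[n]]+[{c:k} for c,k in M[n].items()]:
        x,f=fit(v,m,p0,y); print("  ",list(v),np.round(x,4),round(f,3))
E
```

```text
green_sample {'scene': 901, 'top': 701}
   ['scene', 'top'] [ 0.6078 -0.0464] 0.212
   ['scene'] [ 0.6077 -0.0476] 0.098
   ['top'] [ 0.6077 -0.0458] 0.096
ivory_sample {'top': 573}
   ['top'] [0.4435 0.0508] 0.22
   ['top'] [0.4435 0.0508] 0.22
red_marker {'scene': 657, 'top': 710}
   ['scene', 'top'] [0.5951 0.0703 0.0932] 0.575
   ['scene'] [0.5931 0.0692 0.0695] 0.261
   ['top'] [0.5981 0.0712 0.113 ] 0.277
blue_marker {'scene': 552, 'top': 844}
   ['scene', 'top'] [ 0.4474 -0.0755 -0.0388] 0.417
   ['scene'] [ 0.445  -0.076   3.1135] 0.189
   ['top'] [ 0.4472 -0.0746 -0.0538] 0.216
pen_tray {'scene': 7741, 'top': 11256}
   ['scene', 'top'] [0.5331 0.2685 2.8523] 0.097
   ['scene'] [0.5332 0.2671 2.8574] 0.053
   ['top'] [0.5336 0.2695 2.8496] 0.04
```

View pics/crop1.png

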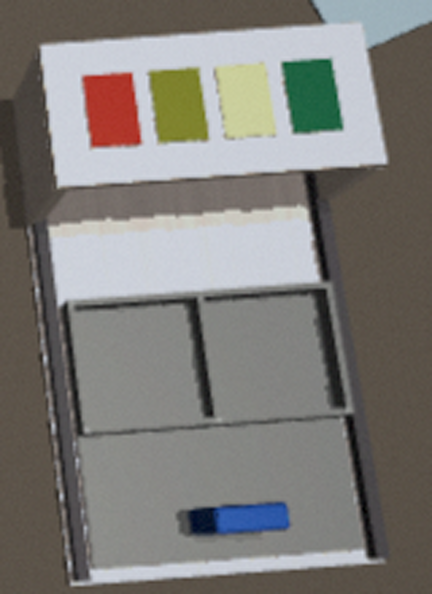

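View pics/crop2.png

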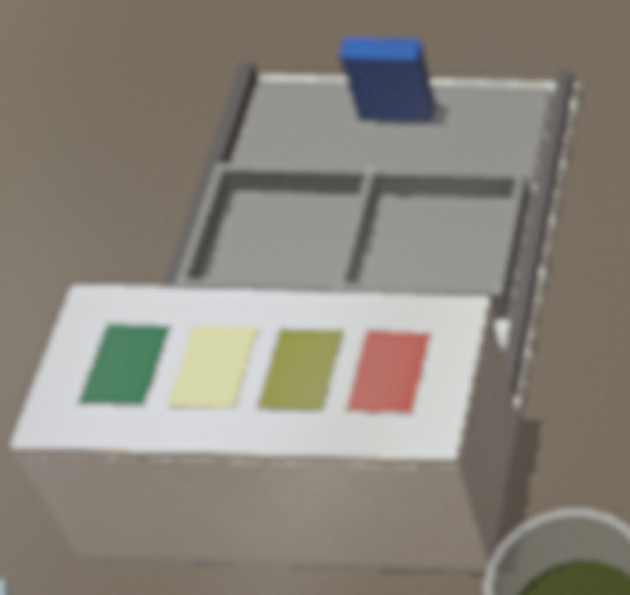

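Crop 1 (top, 2.7x from 400,150) shows the cell block's outer corners at (65,302), (330,283), (353,415) and (80,436), and the shelf's top corners at (40,45), (362,24), (387,163) and (57,188). The handle top spans (215,508) to (288,528). Crop 2 (scene, 3.5x from 65,165) shows the shelf top at (72,285), (490,297), (460,460) and (12,447). I'll fit the slide pose from these points.

```bash
python3 - <<'E'
from h import *
from scipy.optimize import least_squares
S,T,H='shelf','tray',None
top=[(S,(.09,.098,.1),(40,45)),(S,(.09,-.098,.1),(362,24)),(S,(0,-.098,.1),(387,163)),(S,(0,.098,.1),(57,188)),
(T,(.042,.084,.03),(65,302)),(T,(.042,-.084,.03),(330,283)),(T,(-.042,-.084,.03),(353,415)),(T,(-.042,.084,.03),(80,436)),
(T,(-.092,.022,.065),(215,508)),(T,(-.092,-.022,.065),(288,503)),(T,(-.108,-.022,.065),(288,528)),(T,(-.108,.022,.065),(217,535))]
sc=[(S,(0,-.098,.1),(72,285)),(S,(0,.098,.1),(490,297)),(S,(.09,.098,.1),(460,460)),(S,(.09,-.098,.1),(12,447)),
(T,(-.042,-.084,.03),(215,165)),(T,(-.042,.084,.03),(528,180)),(T,(-.108,-.022,.065),(343,40)),(T,(-.108,.022,.065),(416,40)),(T,(-.092,.022,.065),(423,58)),(T,(-.092,-.022,.065),(345,58))]
def res(p,v,c):
    P=[];U=[]
    for k,l,u in v:
        l=np.array(l)
        if k==T: l[0]+=.04-p[3]
        P.append(l); U.append(np.array(u)/(2.7 if c=="top" else 3.5)+([400,150] if c=="top" else [65,165])-.3)
    return (proj(c,place(np.array(P),p))-U).ravel()
f=lambda p,vs:np.concatenate([res(p,v,c) for v,c in vs])
for vs in ([(top,"top"),(sc,"scene")],[(top,"top")],[(sc,"scene")]):
    q=least_squares(f,[.57,-.27,0,.13],args=(vs,),loss="soft_l1"); p=q.x
    mid=place(np.array([[.04-p[3],0,0]]),p)[0]
    print(np.round(p,4),"mid",np.round(mid,4),"rms",np.sqrt(np.mean(f(p,vs)**2)));print(np.round(f(p,vs).reshape(-1,2),1).tolist())
mk=[]
o=status.get_obs();print(o["time"])
for pos,ps in (((.6,.07,.01),.09),((.447,-.0755,.01),-.05),((.533,.2685,.013),1.28),((.44,-.3,.03),-1.5)):
    for k in (0,np.pi,-np.pi): 
        j=r.inverse_kinematics(list(pos),[np.pi,0,ps+k]); print(pos,None if j is None else np.round(j,2))
E
```

```text
[ 0.6138 -0.2666 -0.0466  0.137 ] mid [ 0.517  -0.2621  0.    ] rms 0.816316396592188
[[-0.6, -0.1], [-0.3, -0.6], [-0.0, 0.7], [-0.4, 0.1], [0.4, -0.5], [0.0, -0.5], [-0.3, -0.3], [0.8, -0.8], [-1.2, -0.3], [-0.5, -0.5], [1.1, 0.6], [-0.5, 0.1], [0.2, 0.0], [0.1, -0.2], [-0.8, -0.2], [-0.4, -0.0], [0.8, -0.2], [-0.5, -2.3], [0.1, -1.4], [2.0, -0.9], [-1.6, -0.1], [-2.3, -0.7]]
[ 0.6138 -0.2668 -0.0469  0.1374] mid [ 0.5165 -0.2623  0.    ] rms 0.5358996080303272
[[-0.4, -0.1], [-0.2, -0.6], [0.2, 0.7], [-0.3, 0.1], [0.5, -0.3], [0.2, -0.2], [-0.1, 0.0], [1.0, -0.5], [-1.1, -0.0], [-0.3, -0.2], [1.3, 0.9], [-0.3, 0.4]]
[ 0.614  -0.2661 -0.0482  0.1349] mid [ 0.5192 -0.2615  0.    ] rms 0.8922309837708938
[[0.5, 0.1], [0.4, -0.0], [-0.6, 0.0], [-0.2, 0.0], [0.9, 0.6], [-0.2, -1.3], [0.3, -0.6], [2.2, -0.0], [-1.4, 0.8], [-2.1, 0.2]]
2.3
(0.6, 0.07, 0.01) [ 0.12  0.62 -0.02  0.93  0.   -3.12]
(0.6, 0.07, 0.01) [ 0.12  0.62 -0.02  0.93  0.    0.03]
(0.6, 0.07, 0.01) [ 0.12  0.62 -0.02  0.93  0.    0.03]
(0.447, -0.0755, 0.01) [-0.17  0.38 -0.45  0.74  0.    3.02]
(0.447, -0.0755, 0.01) [-0.17  0.38 -0.45  0.74  0.   -0.12]
(0.447, -0.0755, 0.01) [-0.17  0.38 -0.45  0.74  0.   -0.12]
(0.533, 0.2685, 0.013) [ 0.47  0.6  -0.04  0.92  0.    2.33]
(0.533, 0.2685, 0.013) [ 0.47  0.6  -0.04  0.92  0.   -0.81]
(0.533, 0.2685, 0.013) [ 0.47  0.6  -0.04  0.92  0.   -0.81]
(0.44, -0.3, 0.03) [-0.6   0.48 -0.22  0.88  0.   -2.24]
(0.44, -0.3, 0.03) [-0.6   0.48 -0.22  0.88  0.    0.9 ]
(0.44, -0.3, 0.03) [-0.6   0.48 -0.22  0.88  0.    0.9 ]
```

```bash
cat >> h.py <<'E'
UP=.14
def best(p,psi):
    c=[(abs(j[5]),y) for y in (psi,psi+np.pi,psi-np.pi) if (j:=r.inverse_kinematics(list(p),[np.pi,0,y])) is not None]
    return [np.pi,0,min(c)[1]]
def say(t):
    o=status.get_obs(); print(t,round(o["time"],2),"gap %.4f grip %.1f"%(o["finger_gap"],o["grip_force"]),np.round(o["tool_pos"],4),np.round(o["contact_force"],1))
def pick(x,y,z,psi,f,up=UP):
    r.move_ptp([x,y,up],best([x,y,z],psi)); r.move_linear([x,y,z],max_speed=.15)
    jaws.clamp(f); say("clamped"); r.move_linear([x,y,up],max_speed=.15); say("lifted")
def put(x,y,z,psi,up=UP):
    r.move_ptp([x,y,up],best([x,y,z],psi)); r.move_linear([x,y,z+.015],max_speed=.15)
    print("touch",r.move_linear([x,y,z-.002],max_speed=.03,until_force=4)); say("down"); jaws.let_go(); say("open"); r.move_linear([x,y,up],max_speed=.15); say("up")
E
python3 - <<'E'
from h import *
a=np.array([np.cos(-.29),np.sin(-.29)]); c=np.array([.5333,.2685])
pick(.597,.0705,.007,.1,25)
put(*(c+.033*a),.013,-.29+np.pi/2)
E
```

```text
clamped 6.1 gap 0.0170 grip 26.9 [0.5973 0.0705 0.0073] [-0.3 -0.6  1.9]
lifted 7.13 gap 0.0173 grip 26.6 [0.5962 0.0704 0.1388] [ 1.4  0.3 -1.2]
touch True
down 9.4 gap 0.0174 grip 27.1 [0.5647 0.2591 0.0124] [-0.1  0.2  4.1]
open 10.07 gap 0.0853 grip 0.0 [0.5641 0.2587 0.0115] [-0.1  0.3  0. ]
up 11.07 gap 0.0856 grip 0.0 [0.5642 0.2588 0.1389] [ 0.3 -0.6  0.4]
```

```bash
python3 - <<'E'
from h import *
a=np.array([np.cos(-.29),np.sin(-.29)]); c=np.array([.5333,.2685])
pick(.4472,-.0752,.007,-.047,25)
put(*(c-.033*a),.013,-.29+np.pi/2)
for cam in("scene","top"):
    im=eyes.snapshot(cam)
    if cam=="scene": pass
cv2.imwrite("pics/top2.png",im[:,:,::-1])
E
```

```text
clamped 14.07 gap 0.0170 grip 27.2 [ 0.4474 -0.0753  0.0073] [-0.9 -0.9  4.5]
lifted 15.1 gap 0.0175 grip 26.7 [ 0.4464 -0.0751  0.1391] [ 0.3 -0.3 -1.4]
touch True
down 17.87 gap 0.0171 grip 27.3 [0.5015 0.2779 0.0124] [0.5 0.2 5.4]
open 18.53 gap 0.0853 grip 0.0 [0.5009 0.2775 0.0117] [-0.4 -0.5  0.8]
up 19.54 gap 0.0855 grip 0.0 [0.501  0.2776 0.139 ] [ 0.5 -0.3 -0.3]
```

View pics/top2.png

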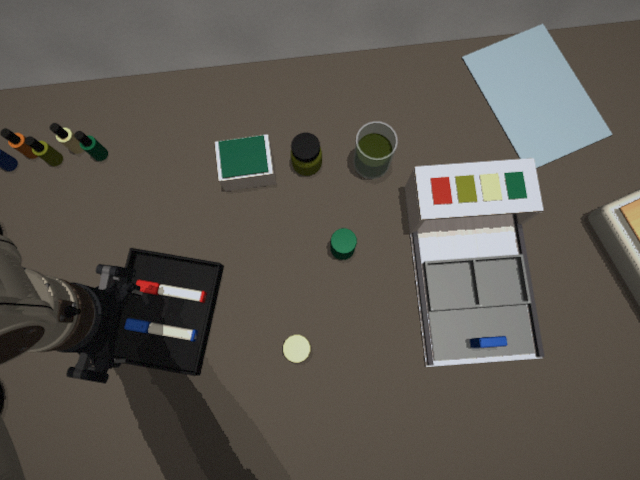

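The top picture shows both pens lying flat and parallel in the pen tray, red at (170,291) and blue at (160,330). Nothing else has moved, so I'll do the samples next.

```bash
python3 - <<'E'
from h import *
y=-.047; m=np.array([.517,-.2621]); l=np.array([-np.sin(y),np.cos(y)])
pick(.4435,.0507,.023,y+np.pi/2,30,.17)
put(*(m+.041*l),.035,y+np.pi/2,.17)
pick(.6078,-.0464,.023,y+np.pi/2,30,.17)
put(*(m-.041*l),.035,y+np.pi/2,.17)
r.move_ptp([.38,-.16,.2],best([.38,-.16,.2],y))
im=eyes.snapshot("top"); cv2.imwrite("pics/top3.png",im[:,:,::-1]); say("end")
E
```

```text
clamped 22.18 gap 0.0434 grip 30.4 [0.4439 0.0507 0.0237] [-1.4  0.2  6.1]
lifted 23.32 gap 0.0430 grip 30.6 [0.4427 0.0506 0.169 ] [-0.2 -0.6 -0.9]
touch True
down 27.01 gap 0.0436 grip 31.0 [ 0.5195 -0.2213  0.0358] [0.9 0.6 3.2]
open 27.5 gap 0.0856 grip 0.0 [ 0.5181 -0.2208  0.0347] [0.5 0.8 0. ]
up 28.55 gap 0.0853 grip 0.0 [ 0.5183 -0.2209  0.169 ] [-0.4  0.1 -0. ]
clamped 30.95 gap 0.0432 grip 31.2 [ 0.6084 -0.0464  0.0238] [ 0.6 -0.2  3.6]
lifted 32.08 gap 0.0431 grip 30.9 [ 0.607  -0.0463  0.1687] [-0.2  0.9 -1.5]
touch True
down 34.59 gap 0.0432 grip 31.3 [ 0.5155 -0.3032  0.0358] [0.  0.1 4. ]
open 35.08 gap 0.0857 grip 0.0 [ 0.5143 -0.3026  0.0346] [-0.   1.1  0. ]
up 36.13 gap 0.0853 grip 0.0 [ 0.5145 -0.3027  0.169 ] [ 0.5 -0.   0.7]
end 37.48 gap 0.0855 grip 0.0 [ 0.3804 -0.1603  0.1998] [-0.1  1.5 -0.7]
```

View pics/top3.png

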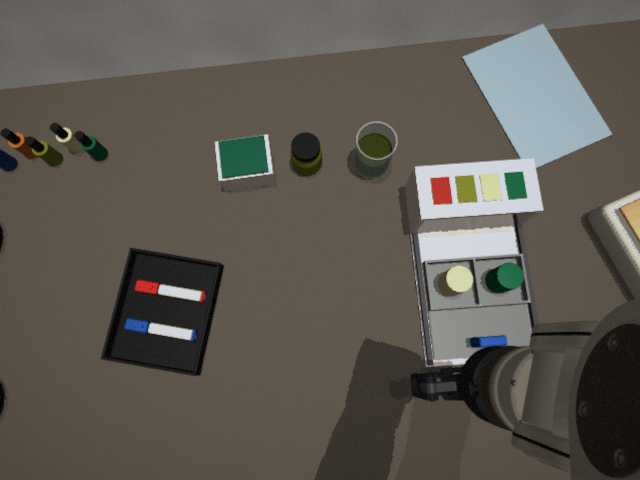

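Both samples stand in their cells: ivory at (459,279), green at (507,277). The pens haven't moved. Now I'll push the tray home.

```bash
python3 - <<'E'
from h import *
y=-.047; m=np.array([.517,-.2621]); a=np.array([np.cos(y),np.sin(y)])
jaws.clamp(20)
s=m-.149*a
r.move_ptp([*s,.14],best([*s,.035],y)); r.move_linear([*s,.035]); say("start")
print(r.move_linear([*(s+.19*a),.035],max_speed=.05,until_force=15)); say("pushed")
p=np.array(status.get_obs()["tool_pos"][:2]); print("travel",(p-s)@a)
r.move_linear([*(p-.04*a),.035],max_speed=.1); r.move_linear([*(p-.04*a),.2])
r.move_ptp([.3,.05,.25],best([.3,.05,.25],0)); say("away")
for c in("top","scene"):
    im=eyes.snapshot(c); cv2.imwrite(f"pics/{c}4.png",im[:,:,::-1])
E
```

```text
start 39.62 gap 0.0000 grip 0.0 [ 0.3691 -0.2552  0.036 ] [-0.8  0.3 -0.3]
True
pushed 42.53 gap -0.0000 grip 0.0 [ 0.5337 -0.2625  0.0342] [-0.4  0.8  0.4]
travel 0.16569176491686877
away 45.7 gap 0.0002 grip 0.0 [0.3008 0.0498 0.2501] [-0.7  0.   0. ]
```

View pics/top4.png

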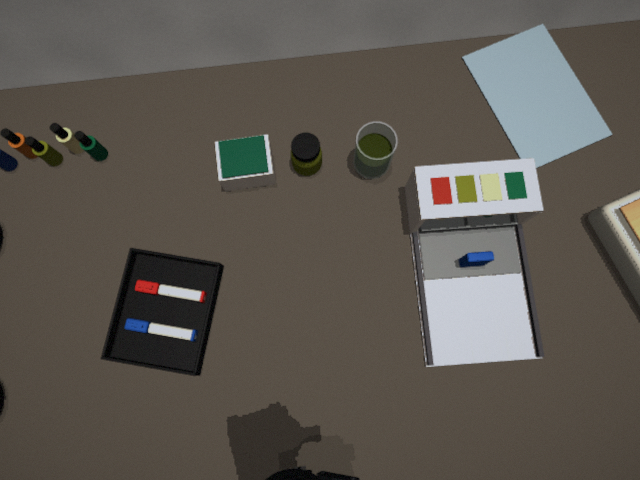

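View pics/scene4.png

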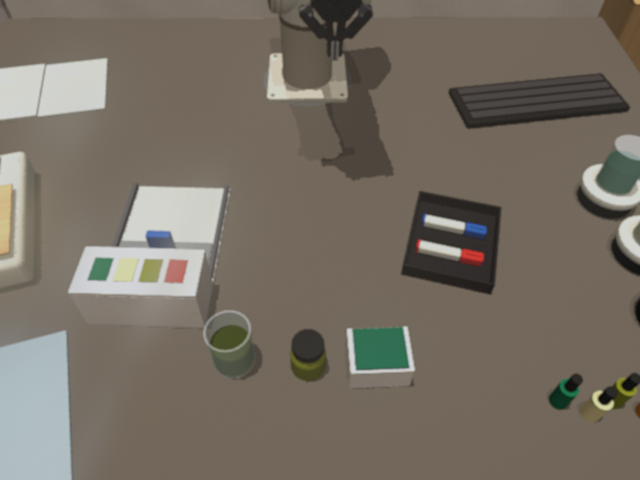

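The top picture shows the tray under the shelf, with its handle at (480,258) and the pens and other objects unmoved. The scene picture agrees, with the handle at (160,240). The force read about zero after the stop, so I'll press once more, slowly, to be sure it is seated, then look under the shelf with the wrist camera.

```bash
python3 - <<'E'
from h import *
y=-.047; m=np.array([.517,-.2621]); a=np.array([np.cos(y),np.sin(y)])
s=m-.149*a; q=s+.135*a
r.move_ptp([*q,.14],best([*q,.035],y)); r.move_linear([*q,.035])
print(r.move_linear([*(s+.158*a),.035],max_speed=.08,until_force=20))
print(r.move_linear([*(s+.185*a),.035],max_speed=.012,until_force=20)); say("pushed")
p=np.array(status.get_obs()["tool_pos"][:2]); print("travel",(p-s)@a)
r.move_linear([*(p-.04*a),.035],max_speed=.1); r.move_linear([*(p-.04*a),.2],max_speed=.2); say("up")
for x,z,t in((.36,.16,-1.),(.36,.18,-.8),(.38,.2,-.7),(.38,.2,-.5)):
    c=[]
    for o in ([np.pi,t,y],[np.pi,-t,y+np.pi]):
        j=r.inverse_kinematics([x,-.25,z],o)
        if j is not None:c.append((abs(j[5]),o))
    if c:
        try: r.move_ptp([x,-.25,z],min(c)[1])
        except r.MotionError as e: print(e); continue
        break
say(("look",x,z,t))
im=eyes.snapshot("wrist"); cv2.imwrite("pics/wrist5.png",im[:,:,::-1])
for n in("green_sample","ivory_sample"):print(n,[(np.round(d["centre"],3).tolist(),round(d["confidence"],2)) for d in eyes.boxes_of("wrist",n)][:2])
E
```

```text
False
True
pushed 49.77 gap 0.0005 grip 0.0 [ 0.5335 -0.2626  0.0341] [-0.  -0.9  0.1]
travel 0.1654770316044622
up 51.28 gap 0.0001 grip 0.0 [ 0.4931 -0.2603  0.1988] [-0.6  0.3 -1.3]
('look', 0.36, 0.16, -1.0) 52.52 gap -0.0001 grip 0.0 [ 0.3605 -0.251   0.1604] [-0.4  0.3  1.2]
green_sample [([0.639, -0.308, 0.056], 0.65)]
ivory_sample [([0.635, -0.226, 0.054], 0.79)]
```

View pics/wrist5.png

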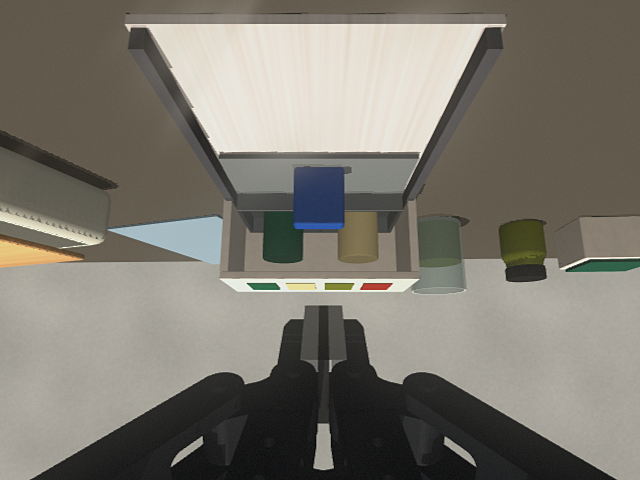

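The wrist picture (upside down) shows both samples upright under the shelf, green at (283,237) and ivory at (357,237), with the tray home. The second press stopped at the same travel as the first, 0.165 m, so the tray is against its stop.

```bash
python3 -c "
from cell import finish_job
print(finish_job())"
```

```text
the job is handed in; nothing more can be done
None
```

I handed the job in at about 53 s of the 72 s allowed: both pens lie flat in the pen tray, both samples stand in their cells, the sample tray is home against its stop, and the beaker, card box and paint jar were left alone.

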